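# Stow the button tray under the slatted riser

### The job

A big coat button has come off in the wash: put it in the shallow grey tray on the worktop, laying it flat on the tray's floor. Then slide the tray along the worktop, without lifting it, in between the cheeks of the low slatted riser and under its slats until it sits squarely against the back stop. Leave everything else where it stands.

Things in the scene. Friction and masses are not known exactly. Their poses are not given: they have to be found in the camera images.
- tray: Shallow open tray of grey plastic, loose, 0.2 to 0.45 kg, on the worktop in front of the riser (robot's side), up to 55 mm off the bay's middle line and 0.3 rad askew. 120 mm along its x, 130 mm along its y, 30 mm high, walls and floor 5 mm thick. Origin: centre of its underside, z up. Sliding it takes 2 to 9 N.
- button: Big round dark-brown coat button, loose flat disc 46 mm in diameter and 7 mm thick, lying flat on the worktop to the left or right of the tray; four small sewing holes. Origin: centre of its underside, z up.
- riser: Low fixed riser: two white cheeks under a roof of five light wooden slats. 170 mm deep (x), 174 mm wide (y), 58 mm high; slats' underside at 50 mm. Origin: centre of its footprint at worktop level. Open front at x = -85 mm, facing the robot; the tray goes in along +x. Inner faces of the cheeks at y = -72 and +72 mm: 7 mm of room each side of the tray.
- bay (a point): Tray's home: where its origin is when it stands against the back stop. On the bay's middle line at worktop level, 35 mm in front (-x) of the riser's origin, riser's axes. The white stop between the cheeks, 46 mm high, has its face 60 mm beyond this point. The tray at home still stands 10 mm out of the riser's front, so nothing need reach under the slats.
- spool: Bystander: wooden thread spool, 38 mm diameter, 48 mm high, on the other side of the tray from the button. Origin: centre of its underside.
- detergent: Bystander: white detergent bottle, 72 mm diameter, 210 mm high, left of the riser. Origin: centre of its underside.
- jar: Bystander: glass jar with a steel lid, 68 mm diameter, 110 mm high, right of the riser. Origin: centre of its underside.
- scoop: Bystander: white measuring cup, 68 mm diameter, 60 mm high, at the front left. Origin: centre of its underside.
- brush: Bystander: clothes brush with wooden back, 140 x 45 x 34 mm, at the front right. Origin: centre of its underside.
- peg: Bystander: wooden clothes peg, 74 x 13 x 11 mm, lying just left of the riser. Origin: centre of its underside.
- soap: Bystander: bar of soap, 75 x 48 x 26 mm, just right of the riser. Origin: centre of its underside.
- tin: Bystander: small metal tin, 44 mm diameter, 55 mm high, standing on the rear half of the riser's slats. Origin: centre of its underside.
Not all that is in view belongs to the job. Several things look just like the tray: the one meant starts farthest from the robot's base.

How it is judged (in metres and radians):
On the way, in this order (a step that is already met when the one before it is completed fails the run):
1. the button lies flat in the tray, let go, while the tray is still outside the riser (x of button in the frame of tray between -0.05 and 0.05 m and y of button in the frame of tray between -0.055 and 0.055 m and z of button in the frame of tray below 0.017 m and (angle between button's own z axis and vertical below 0.2 rad or angle between button's own z axis and vertical above 2.94 rad) and contact force between the fingers and button below 0.1 N and linear speed of button below 0.03 m/s and x of tray in the frame of bay below -0.08 m), for 0.2 s.
2. the tray is home in the riser's bay (x of tray in the frame of bay between -0.006 and 0.006 m and y of tray in the frame of bay between -0.01 and 0.01 m and angle between the x axis of tray and the x axis of riser, either way round below 0.06 rad and height (world z) of tray below 0.004 m), for 0.2 s.
At the end, for the whole second after the job is handed in: The button lies flat on the floor of the tray; the tray stands on the worktop in the riser's bay, within 6 mm of its home place against the back stop, within 10 mm of the middle line and square to the riser within 0.06 rad; both are at rest and let go (all of step 2 and x of button in the frame of tray between -0.05 and 0.05 m and y of button in the frame of tray between -0.055 and 0.055 m and z of button in the frame of tray below 0.017 m and linear speed of tray below 0.01 m/s and linear speed of button below 0.02 m/s and contact force between the fingers and tray below 0.1 N and (angle between button's own z axis and vertical below 0.2 rad or angle between button's own z axis and vertical above 2.94 rad)); the robot touches nothing.
It fails at once if the tray was lifted or tipped (its underside's centre more than 12 mm above the worktop) (height (world z) of tray above 0.012 m).
It fails at once if a bystander was moved more than 30 mm (distance of any of spool, detergent, jar, scoop, brush, peg, soap, tin from where it was at the start of the episode above 0.03 m).
It also fails if it takes over 72 s, if anything falls off the work surface, if the arm or the gripper's body presses on something with over 40 N, if the wrist force passes 120 N, or if a joint passes its speed limit or range.

### The arm

A 6-joint arm with a two-finger parallel gripper is mounted at the origin on the work surface. World frame = base frame: x ahead of the robot, y to its left, z up, the work surface at z = 0. Lengths are in mm, angles in rad, forces in N, time in s.
With the tool pointing down it reaches from about 400 to 925 mm from the base axis. Payload 12.5 kg.
Tool frame: the origin (TCP) lies midway between the tips of the shut fingers; the grasp point (between the pads) lies 19 mm behind it; z points along the fingers, y is the line along which they close (so a half turn about z gives the same grasp; the last joint's range is limited). The gripper opens to 95 mm and grips with 3 to 60 N. Pads are 20 mm wide; open, the fingers measure 119 mm over their backs; the gripper's body (75 mm by 180 mm) begins 59 mm behind the grasp point.
Start: joints at [0.994, 0.491, 1.559, -0, 1.092, -0.106], TCP at [283.487, 557.03, 214.661] pointing down, gripper open.
Joint ranges: [-3.1, 3.1], [-0.84, 2.19], [0.05, 2.79], [-1.13, 4.28], [0.06, 2.93], [-2.69, 2.69]. Speed limits (rad/s): [2.22, 2.22, 2.79, 3.14, 3.14, 3.14].

### API

Orientations are given as [roll, pitch, yaw] about the fixed x, y, z axes, in that order (R = Rz(yaw) Ry(pitch) Rx(roll)).
In Python, from cell import env gives the robot as it stands.
- The arm moves only by the tool carry_out, never from a script. Its argument "series" is a list of rows, each a list of 4 numbers: the shift along the world's x, y, z normalised to -1 to 1, where 1 is 5 cm, then the turn about the world's z normalised to -1 to 1, where 1 is 6 degrees. In form: [[x, y, z, turn], ...]. A call has exactly 5 rows; each row shifts and turns the commanded pose from where the row before left it; what a row does not reach is not made up. A row lasts 1/10 s, in which the tool goes at most 50 mm and 8.59 degrees, less where a joint would pass 70% of its speed; a pose out of reach is approached as far as the arm can. A call with a number of a shift or a turn outside -1 to 1 is refused whole. A call with a gripper value outside its range is refused whole. "fingers" is the closure, from -1 (fully open) to 1 (shut), set as the call begins (left out, the last holds). The fingers move at their own pace and stop on an object; the grip force is fixed at half the most. Time passes only in rows, so rows that do not move let the fingers close, or fill a call up. It gives the time, the measured TCP pose, the force, the opening and the grip force at its end, in the units of the state.
- env.state(): the state, without advancing time (a new reading comes with each control period).
- env.read_camera(name): name is "scene" or "top"; returns the picture (400x640x3 uint8, red, green, blue); there is no depth.
- env.calibration(name): a dict with "K" (3x3 intrinsics, pixels), "dist" ([k1, k2, p1, p2, k3] as OpenCV has them; the pictures are not rectified), "pose" (4x4, takes a point from camera to world coordinates). Camera axes: x right, y down, z forward; pixel columns grow to the right and rows downward; lengths in mm; the calibration is good to about 2 mm. A picture is of the moment at which its call begins. calibration takes no time and is no camera call.
- env.job_done(): hands the job in; it is judged then, once.
Trained networks look in the newest picture that a camera, given by its name, has taken for a name from the list of things; names that differ only in an ending like _2 or _b are one class to them, and where a whole thing is asked for, a point or a joint stands for the part that bears it (a point fixed in the world has none). Each returns a list of dicts, best first, with "conf" (0 to 1); they miss things now and then, are a little off and sometimes report something else, mostly with a low value. They report only what shows in the picture. A call takes as long as a camera call. They do not tell look-alikes from the thing itself.
- env.look_for(camera, label): "position" ([row, column] as shares, 0 to 1, of the picture: columns of its width, rows of its height, amid what is visible of it).
The state is a dict: "t": time; "joints": joint angles; "qvel": joint speeds; "tau": joint torques, N m; "eef_pos": TCP position; "tcp_rot": TCP orientation; "ft_force": force on the tool from outside, world axes, zero at the start; "moment": the same for the moment, N m; "opening": opening from 0.0 (shut) to 1.0 (fully open); "grip_force": force on a finger pad.
Only numpy, scipy, OpenCV 4.12 (cv2) and the standard library are available. Lean on these libraries where they do the work, as an engineer would, in place of code of your own. Each camera call takes 0.05 s, during which the arm holds its last target. There are 200 camera calls.

## Working session

There is one attempt and no reset: what is moved stays moved. The work goes in short steps, Python scripts to look and compute and a tool call to move; the robot and the scene stay as the last step left them, time stands still between calls to the robot, and variables do not carry over. Pictures are saved under pics/ and viewed, at most 10 in all, crops included, and the job is handed in when it is done.

Besides the shell and the picture viewer there is one more tool, called after "Emit:" by a JSON object that holds its "name" and its "arguments". carry_out: Moves the arm, as the interface text tells. Its arguments: {"type":"object","properties":{"series":{"type":"array","items":{"type":"array","items":{"type":"number","minimum":-1,"maximum":1}}},"fingers":{"type":"number"}},"required":["series"]}

```bash
mkdir -p pics; ls; cat > h.py <<'E'
import numpy as np, cv2
from cell import env
def ray(cam,uv,z):
    c=env.calibration(cam);K=np.array(c["K"]);d=np.array(c["dist"]);T=np.array(c["pose"])
    p=cv2.undistortPoints(np.array(uv,float).reshape(-1,1,2),K,d).reshape(-1,2)
    r=np.c_[p,np.ones(len(p))]@T[:3,:3].T;o=T[:3,3]
    return (o+r*((z-o[2])/r[:,2])[:,None])[:,:2]
def proj(cam,P):
    c=env.calibration(cam);T=np.linalg.inv(np.array(c["pose"]))
    return cv2.projectPoints(np.array(P,float).reshape(-1,1,3),cv2.Rodrigues(T[:3,:3])[0],T[:3,3],np.array(c["K"]),np.array(c["dist"]))[0].reshape(-1,2)
def snap(cam,name):
    im=env.read_camera(cam)[:,:,::-1].copy();cv2.imwrite("pics/"+name,im);return im
E
python3 - <<'E'
from h import *
for c in("scene","top"):
    snap(c,c+"0.png")
    print(c,np.round(env.calibration(c)["pose"],2).tolist())
    for l in("tray","button","riser","spool","tin","jar","soap","peg"):
        for r in env.look_for(c,l):
            p=r["position"];uv=[p[1]*640,p[0]*400];print(l,round(r["conf"],2),np.round(uv),ray(c,uv,0).round())
s=env.state();print(s["t"],s["eef_pos"],s["tcp_rot"],s["ft_force"])
E
```

```text
pics
scene [[-0.73, 0.47, -0.5, 952.83], [0.68, 0.5, -0.53, 523.4], [-0.0, -0.73, -0.68, 761.27], [0.0, 0.0, 0.0, 1.0]]
tray 0.87 [333. 219.] [[438.  23.]]
tray 0.63 [209. 205.] [[ 672. -270.]]
tray 0.6 [325. 131.] [[ 140. -323.]]
button 0.76 [369. 284.] [[526. 239.]]
riser 0.95 [274. 253.] [[638.   5.]]
riser 0.7 [370. 286.] [[529. 246.]]
spool 0.7 [258. 195.] [[ 539. -206.]]
spool 0.23 [275. 251.] [[633.   0.]]
tin 0.91 [263. 264.] [[681.  14.]]
jar 0.67 [209. 203.] [[ 667. -279.]]
jar 0.59 [335. 224.] [[449.  40.]]
soap 0.7 [249. 218.] [[ 614. -147.]]
peg 0.37 [334. 279.] [[578. 171.]]
top [[0.01, -0.99, 0.17, 269.7], [-1.0, -0.01, -0.01, 0.61], [0.01, -0.17, -0.99, 1211.09], [0.0, 0.0, 0.0, 1.0]]
tray 0.75 [311. 202.] [[461.  37.]]
tray 0.67 [423. 304.] [[ 155. -304.]]
tray 0.58 [220. 296.] [[175. 304.]]
button 0.71 [240. 116.] [[741. 270.]]
button 0.47 [245. 182.] [[523. 243.]]
riser 0.77 [316. 134.] [[683.  22.]]
riser 0.32 [310. 201.] [[464.  39.]]
spool 0.5 [380. 171.] [[ 564. -182.]]
spool 0.16 [396. 230.] [[ 378. -229.]]
tin 0.73 [301. 118.] [[737.  73.]]
jar 0.93 [395. 127.] [[ 709. -231.]]
soap 0.86 [365. 151.] [[ 627. -133.]]
peg 0.64 [269. 158.] [[601. 172.]]
0.9 [283.47039136 557.02659167 214.65267204] [ 3.14153662e+00 -1.12189258e-05  2.67078084e+00] [-0.16738716  0.01111465  0.3398913 ]
```

View pics/top0.png

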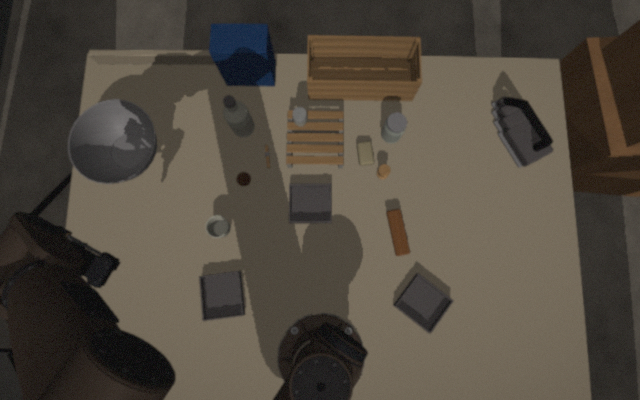

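View pics/scene0.png

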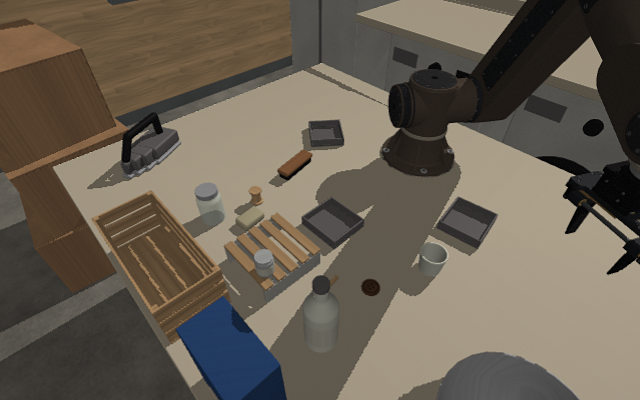

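```bash
python3 - <<'E'
import cv2
im=cv2.imread("pics/top0.png")[90:250,220:420]
cv2.imwrite("pics/crop0.png",cv2.resize(im,None,fx=3.75,fy=3.75,interpolation=cv2.INTER_CUBIC))
E
```

```text
(no output)
```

View pics/crop0.png

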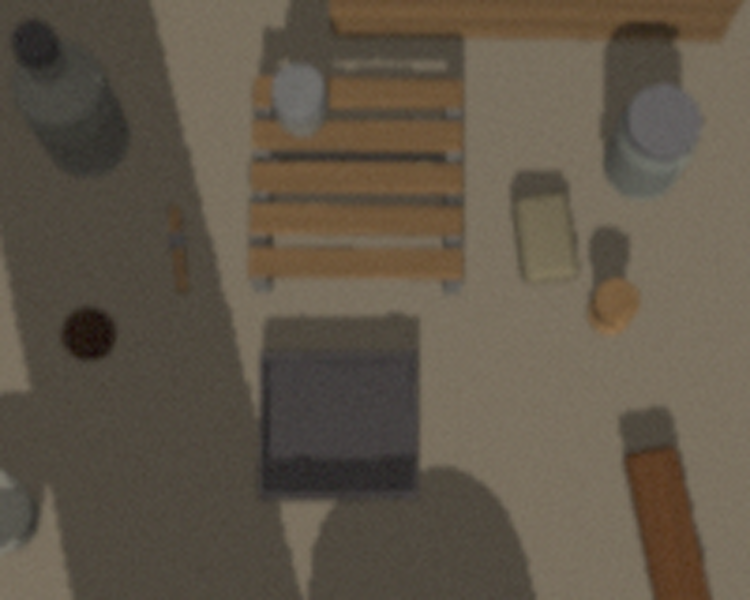

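The top view shows three look-alike trays, at (311,202), (222,295) and (423,303). The base is near (320,370), so (311,202) is farthest from it and lies in front of the riser, which fits the description. The crop confirms it. The button is the dark disc at (244,179).

```bash
python3 - <<'E'
from h import *
from scipy.optimize import least_squares
def c(p): return np.array(p)/3.75+[220-.37,90-.37]
im=cv2.imread("pics/top0.png")
# button blob
g=im[160:200,225:265].max(2); m=(g<45).astype(np.uint8)
n,l,st,ce=cv2.connectedComponentsWithStats(m)
i=1+np.argmax(st[1:,4]);uv=ce[i]+[225,160];print("button",uv,st[i],ray("top",[uv],7))
s=cv2.imread("pics/scene0.png");g=s[270:305,350:390].max(2);m=(g<45).astype(np.uint8)
n,l,st,ce=cv2.connectedComponentsWithStats(m);i=1+np.argmax(st[1:,4]);uv=ce[i]+[350,270];print("button scene",uv,st[i],ray("scene",[uv],7))
T=c([(262,352),(418,348),(416,497),(260,498)])
print("tray rim",ray("top",T,30).round(1).tolist())
R=c([(250,279),(463,279),(462,76),(253,76)])
print("roof",ray("top",R,58).round(1).tolist())
for nm,im_,(x0,y0,w,h) in(("t1",s,(215,190,180,120)),):
    cv2.imwrite("pics/crop1.png",cv2.resize(im_[y0:y0+h,x0:x0+w],None,fx=4.4,fy=4.4,interpolation=cv2.INTER_CUBIC))
E
```

```text
button [243.40322581 178.77419355] [ 12  13  13  12 124] [[531.61160739 248.00082698]]
button scene [370.13270142 287.08056872] [ 12  10  17  16 211] [[535.03771667 249.71139597]]
tray rim [[513.2, 101.5], [517.9, -25.9], [395.6, -25.1], [393.6, 100.2]]
roof [[567.3, 110.2], [569.1, -61.2], [741.9, -60.3], [739.9, 112.2]]
```

View pics/crop1.png

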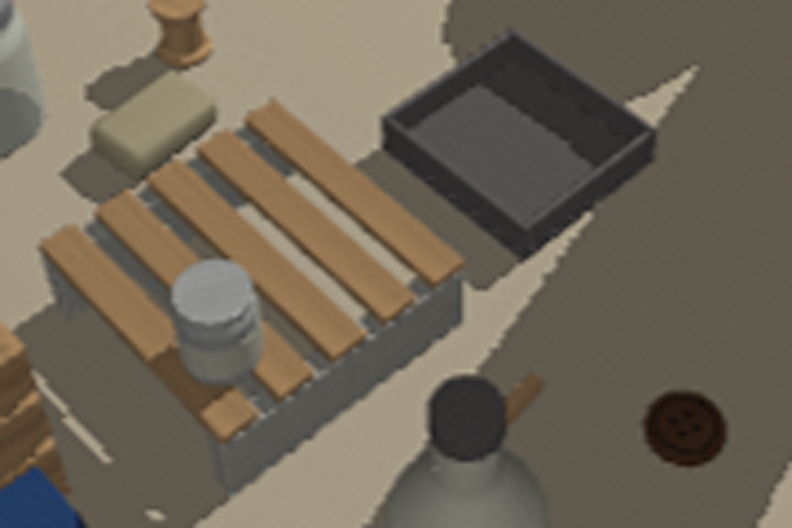

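```bash
python3 - <<'E'
from h import *
from scipy.optimize import least_squares
t=lambda p: np.array(p)/3.75+[220-.37,90-.37]
s=lambda p: np.array(p)/4.4+[215-.39,190-.39]
# order: back-left, back-right, front-right, front-left (back=+x)
tt=t([(262,352),(418,348),(416,497),(260,498)]); ts=s([(525,228),(383,125),(513,34),(655,137)])
rt=t([(253,76),(462,76),(463,279),(250,279)]); rs=s([(228,440),(42,244),(275,100),(463,265)])
print("tray scene",ray("scene",ts,30).round(1).tolist());print("roof scene",ray("scene",rs,58).round(1).tolist())
def fit(a,b,L,W,z,nm):
    def mk(p):
        q=np.array([[L,W],[L,-W],[-L,-W],[-L,W]])/2;c,si=np.cos(p[2]),np.sin(p[2])
        return np.c_[q@np.array([[c,si],[-si,c]])+p[:2],np.full(4,z)]
    for w in((1,1),(1,0),(0,1)):
        f=lambda p:np.r_[w[0]*(proj("top",mk(p))-a).ravel(),w[1]*(proj("scene",mk(p))-b).ravel()]
        r=least_squares(f,[500,30,0],x_scale=[10,10,.1]);print(nm,w,r.x.round(3),np.sqrt(np.mean(r.fun**2)).round(2))
fit(tt,ts,120,130,30,"tray");fit(rt,rs,168,174,58,"roof")
E
```

```text
tray scene [[513.3, 102.4], [520.1, -18.7], [401.5, -22.8], [402.0, 105.4]]
roof scene [[737.7, 115.0], [738.4, -59.2], [571.7, -59.4], [574.2, 114.0]]
tray (1, 1) [4.56542e+02 3.89870e+01 1.50000e-02] 0.92
tray (1, 0) [4.55079e+02 3.76880e+01 1.40000e-02] 0.38
tray (0, 1) [4.58712e+02 4.10120e+01 1.50000e-02] 0.67
roof (1, 1) [6.54831e+02 2.63430e+01 5.00000e-03] 0.62
roof (1, 0) [6.54462e+02 2.52140e+01 1.00000e-02] 0.41
roof (0, 1) [6.55242e+02 2.74800e+01 1.00000e-03] 0.35
```

The tray is at about (456,39) with yaw 0.015. The riser is at (655,26) with yaw 0.005, so home is (620,26). The button is at (533,249), and I'm moving above it first.

Emit:
{"name": "carry_out", "arguments": {"series": [[0.5,-0.616,-0.1,0.9],[0.5,-0.616,-0.1,0.9],[0.5,-0.616,-0.1,0.9],[0.5,-0.616,-0.1,0.9],[0.5,-0.616,-0.1,0.9]], "fingers": -1}}

```text
t: 1.4
eef_pos: [409.3, 401.8, 189.6]
tcp_rot: [3.141, 0.0, -3.137]
ft_force: [0.1, 1.0, -0.0]
opening: 0.998
grip_force: 0.0
```

Emit:
{"name": "carry_out", "arguments": {"series": [[0.5,-0.616,-0.3,0],[0.5,-0.616,-0.3,0],[0.5,-0.616,-0.3,0],[0.5,-0.616,-0.3,0],[0,0,0,0]]}}

```text
t: 1.9
eef_pos: [510.4, 276.4, 127.8]
tcp_rot: [-3.14, -0.002, 3.138]
ft_force: [0.3, 1.0, -0.7]
opening: 1.0
grip_force: 0.0
```

Emit:
{"name": "carry_out", "arguments": {"series": [[0.23,-0.275,-0.4,0],[0.23,-0.275,-0.4,0],[0,0,-0.6,0],[0,0,-0.6,0],[0,0,0,0]]}}

```text
t: 2.4
eef_pos: [529.7, 252.1, 26.9]
tcp_rot: [-3.14, -0.005, -3.141]
ft_force: [-0.1, 0.3, 0.8]
opening: 0.999
grip_force: 0.0
```

Emit:
{"name": "carry_out", "arguments": {"series": [[0,0,-0.25,0],[0,0,-0.15,0],[0,0,-0.08,0],[0,0,0,0],[0,0,0,0]]}}

```text
t: 2.9
eef_pos: [531.7, 252.5, 6.2]
tcp_rot: [3.141, 0.001, -3.141]
ft_force: [-0.6, -0.9, -0.6]
opening: 0.999
grip_force: 0.0
```

Emit:
{"name": "carry_out", "arguments": {"series": [[0,-0.04,-0.06,0],[0,0,0,0],[0,0,0,0],[0,0,0,0],[0,0,0,0]]}}

```text
t: 3.4
eef_pos: [531.5, 250.4, 2.8]
tcp_rot: [3.141, 0.0, -3.141]
ft_force: [0.3, -0.6, 0.6]
opening: 1.002
grip_force: 0.0
```

Emit:
{"name": "carry_out", "arguments": {"series": [[0,0,0,0],[0,0,0,0],[0,0,0,0],[0,0,0,0],[0,0,0,0]], "fingers": 1}}

```text
t: 3.9
eef_pos: [531.5, 250.3, 2.7]
tcp_rot: [3.142, -0.0, -3.141]
ft_force: [-0.0, -0.4, 0.6]
opening: 0.636
grip_force: 0.0
```

Emit:
{"name": "carry_out", "arguments": {"series": [[0,0,0,0],[0,0,0,0],[0,0,0,0],[0,0,0,0],[0,0,0,0]]}}

```text
t: 4.4
eef_pos: [531.5, 250.3, 2.7]
tcp_rot: [3.142, -0.0, -3.141]
ft_force: [0.4, 0.7, -0.4]
opening: 0.469
grip_force: 30.0
```

Opening 0.469 is about 45 mm with 30 N of grip, so the button is held. Next I lift and carry it over the tray.

Emit:
{"name": "carry_out", "arguments": {"series": [[0,0,0.3,0],[0,0,0.6,0],[0,0,0.6,0],[0,0,0,0],[0,0,0,0]]}}

```text
t: 4.9
eef_pos: [531.7, 250.4, 78.9]
tcp_rot: [3.141, 0.002, -3.141]
ft_force: [0.3, -0.0, -1.5]
opening: 0.468
grip_force: 30.0
```

Emit:
{"name": "carry_out", "arguments": {"series": [[-0.24,-0.7,0,0],[-0.24,-0.7,0,0],[-0.24,-0.7,0,0],[-0.24,-0.7,0,0],[-0.24,-0.7,0,0]]}}

```text
t: 5.4
eef_pos: [470.3, 74.1, 77.1]
tcp_rot: [3.142, -0.001, -3.141]
ft_force: [1.2, -0.3, -0.1]
opening: 0.469
grip_force: 30.0
```

Emit:
{"name": "carry_out", "arguments": {"series": [[-0.24,-0.7,0,0],[0,0,0,0],[0,0,0,0],[0,0,0,0],[0,0,0,0]]}}

```text
t: 5.9
eef_pos: [459.7, 41.1, 77.5]
tcp_rot: [3.141, -0.0, -3.14]
ft_force: [0.6, -0.3, -0.4]
opening: 0.469
grip_force: 30.0
```

```bash
python3 - <<'E'
from h import *
im=snap("scene","s1.png")
cv2.imwrite("pics/c2.png",cv2.resize(im[140:300,230:430],None,fx=3.7,fy=3.7,interpolation=cv2.INTER_CUBIC))
E
```

```text
(no output)
```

View pics/c2.png

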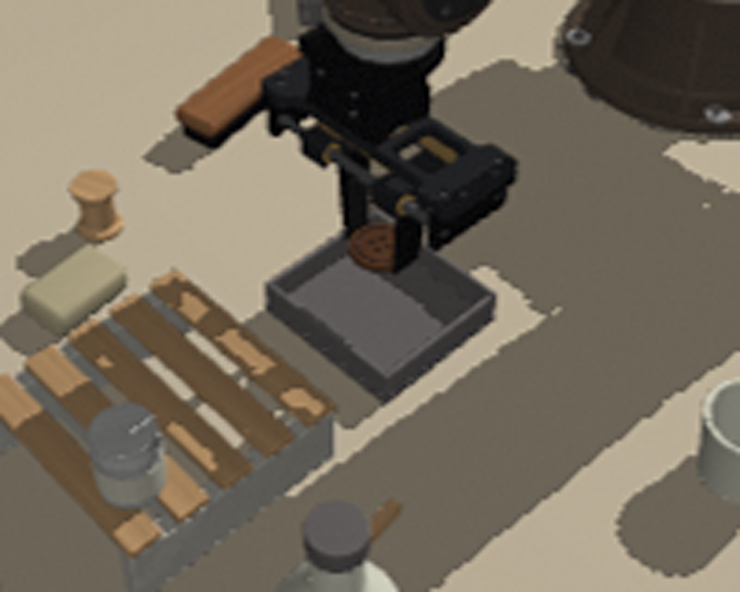

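The button hangs level between the fingers over the tray. I lower it a little past the tray centre and open only slightly, because the tray walls are close.

Emit:
{"name": "carry_out", "arguments": {"series": [[0.12,-0.04,-0.4,0],[0,0,-0.4,0],[0,0,-0.3,0],[0,0,-0.2,0],[0,0,0,0]]}}

```text
t: 6.45
eef_pos: [465.1, 38.8, 11.7]
tcp_rot: [3.141, -0.002, -3.14]
ft_force: [-0.4, -0.4, 0.5]
opening: 0.472
grip_force: 30.0
```

Emit:
{"name": "carry_out", "arguments": {"series": [[0,0,-0.06,0],[0,0,0,0],[0,0,0,0],[0,0,0,0],[0,0,0,0]]}}

```text
t: 6.95
eef_pos: [465.6, 38.3, 10.0]
tcp_rot: [3.142, 0.001, -3.141]
ft_force: [0.2, 0.1, -0.6]
opening: 0.47
grip_force: 30.0
```

Emit:
{"name": "carry_out", "arguments": {"series": [[0,0,-0.04,0],[0,0,0,0],[0,0,0,0],[0,0,0,0],[0,0,0,0]]}}

```text
t: 7.45
eef_pos: [465.5, 38.3, 7.6]
tcp_rot: [3.141, -0.0, -3.141]
ft_force: [0.0, 0.3, 0.3]
opening: 0.47
grip_force: 30.0
```

Emit:
{"name": "carry_out", "arguments": {"series": [[0,0,0,0],[0,0,0,0],[0,0,0,0],[0,0,0,0],[0,0,0,0]], "fingers": -0.24}}

```text
t: 7.95
eef_pos: [465.5, 38.3, 7.7]
tcp_rot: [3.141, 0.0, -3.141]
ft_force: [-0.2, 0.1, 0.3]
opening: 0.621
grip_force: 0.0
```

Emit:
{"name": "carry_out", "arguments": {"series": [[0,0,0.1,0],[0,0,0.4,0],[0,0,0.6,0],[0,0,0.6,0],[0,0,0,0]]}}

```text
t: 8.45
eef_pos: [466.8, 38.3, 95.9]
tcp_rot: [-3.141, 0.005, -3.141]
ft_force: [0.3, -0.2, 0.3]
opening: 0.62
grip_force: 0.0
```

Emit:
{"name": "carry_out", "arguments": {"series": [[-0.05,0.42,0,0],[-0.05,0.42,0,0],[-0.05,0.42,0,0],[0,0,0,0],[0,0,0,0]], "fingers": 0.26}}

```text
t: 8.95
eef_pos: [457.8, 101.3, 92.3]
tcp_rot: [-3.142, -0.001, -3.14]
ft_force: [0.3, -0.3, -0.7]
opening: 0.373
grip_force: 0.0
```

```bash
python3 - <<'E'
from h import *
im=snap("scene","s3.png")
a=cv2.resize(im[170:290,250:400],None,fx=4,fy=4,interpolation=cv2.INTER_CUBIC)
cv2.imwrite("pics/c3.png",a)
E
```

```text
(no output)
```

View pics/c3.png

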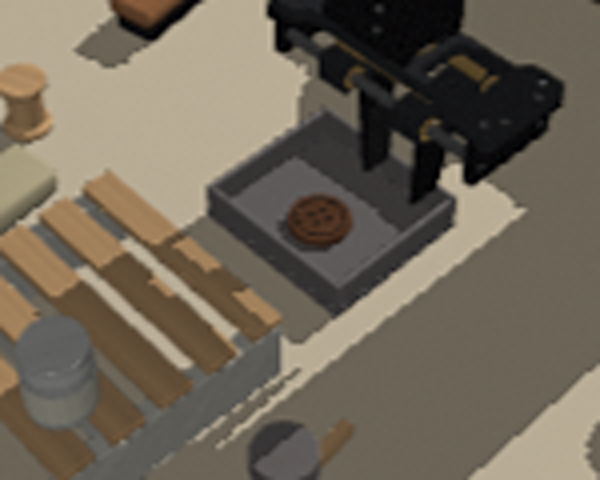

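The button lies flat on the tray floor, at crop (320,218). Next I straddle the tray's left wall and grip it to shift the tray onto the bay's middle line.

Emit:
{"name": "carry_out", "arguments": {"series": [[0,0,-0.5,0],[0,0,-0.5,0],[0,0,-0.3,0],[0,0,-0.2,0],[0,0,0,0]]}}

```text
t: 9.5
eef_pos: [457.7, 100.7, 16.7]
tcp_rot: [-3.142, -0.002, 3.141]
ft_force: [0.4, -0.2, 0.9]
opening: 0.371
grip_force: 0.0
```

Emit:
{"name": "carry_out", "arguments": {"series": [[0,0,-0.06,0],[0,0,0,0],[0,0,0,0],[0,0,0,0],[0,0,0,0]]}}

```text
t: 10.0
eef_pos: [458.1, 101.4, 15.0]
tcp_rot: [3.141, 0.001, -3.141]
ft_force: [-0.0, -0.6, -0.3]
opening: 0.37
grip_force: 0.0
```

Emit:
{"name": "carry_out", "arguments": {"series": [[0,0,0,0],[0,0,0,0],[0,0,0,0],[0,0,0,0],[0,0,0,0]], "fingers": 1}}

```text
t: 10.5
eef_pos: [458.0, 101.3, 14.7]
tcp_rot: [3.142, 0.0, -3.141]
ft_force: [-0.1, -1.0, 1.1]
opening: 0.051
grip_force: 30.0
```

Emit:
{"name": "carry_out", "arguments": {"series": [[0.1,-0.06,0,0.05],[0.15,-0.07,0,0],[0.15,-0.06,0,0],[0.15,-0.06,0,0],[0.15,0,0,0]]}}

```text
t: 11.0
eef_pos: [493.6, 88.3, 14.6]
tcp_rot: [3.142, -0.0, -3.137]
ft_force: [-3.3, -0.2, 1.8]
opening: 0.048
grip_force: 30.0
```

Emit:
{"name": "carry_out", "arguments": {"series": [[0.15,0,0,0],[0.15,0,0,0],[0.15,0,0,0],[0.1,0,0,0],[0,0,0,0]]}}

```text
t: 11.5
eef_pos: [521.7, 88.9, 14.6]
tcp_rot: [3.141, 0.002, -3.136]
ft_force: [1.8, -0.4, 1.1]
opening: 0.05
grip_force: 30.0
```

```bash
python3 - <<'E'
from h import *
im=snap("scene","s4.png")
a=cv2.resize(im[180:300,230:380],None,fx=4,fy=4,interpolation=cv2.INTER_CUBIC)
cv2.imwrite("pics/c4.png",a)
E
```

```text
(no output)
```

View pics/c4.png

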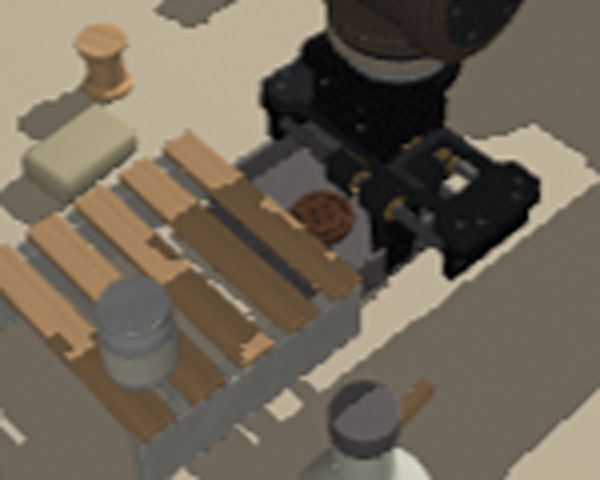

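The tray has followed straight into the riser mouth, with the button still flat. I drag it a little further, then release and push from the front face.

Emit:
{"name": "carry_out", "arguments": {"series": [[0.15,0,0,0],[0.15,0,0,0],[0.15,0,0,0],[0.05,0,0,0],[0,0,0,0]]}}

```text
t: 12.05
eef_pos: [546.1, 88.8, 14.7]
tcp_rot: [3.141, 0.001, -3.136]
ft_force: [1.0, -0.6, 0.5]
opening: 0.049
grip_force: 30.0
```

Emit:
{"name": "carry_out", "arguments": {"series": [[0,0,0,0],[0,0,0,0],[0,0,0,0],[0,0,0,0],[0,0,0,0]], "fingers": 0.4}}

```text
t: 12.55
eef_pos: [545.5, 88.8, 14.6]
tcp_rot: [3.142, 0.0, -3.136]
ft_force: [0.0, -0.4, -0.5]
opening: 0.294
grip_force: 0.0
```

Emit:
{"name": "carry_out", "arguments": {"series": [[0,0,0.2,0],[0,0,0.5,0],[0,0,0.5,0],[0,0,0,0],[0,0,0,0]]}}

```text
t: 13.05
eef_pos: [545.6, 88.8, 75.3]
tcp_rot: [3.141, 0.001, -3.136]
ft_force: [-0.1, -0.1, -0.3]
opening: 0.3
grip_force: 0.0
```

Emit:
{"name": "carry_out", "arguments": {"series": [[-0.5,-0.4,0,0],[-0.5,-0.4,0,0],[-0.6,-0.44,0,0],[0,0,0,0],[0,0,0,0]], "fingers": -1}}

```text
t: 13.55
eef_pos: [465.4, 26.5, 74.3]
tcp_rot: [3.141, -0.001, -3.137]
ft_force: [0.8, 0.2, 0.2]
opening: 0.661
grip_force: 0.0
```

Emit:
{"name": "carry_out", "arguments": {"series": [[0,0,-0.4,0],[0,0,-0.4,0],[0,0,-0.3,0],[0,0,-0.08,0],[0,0,0,0]]}}

```text
t: 14.05
eef_pos: [465.8, 27.2, 15.0]
tcp_rot: [3.141, -0.001, -3.135]
ft_force: [0.4, 0.0, -0.2]
opening: 0.996
grip_force: 0.0
```

Emit:
{"name": "carry_out", "arguments": {"series": [[0.15,0,0,0],[0.15,0,0,0],[0.15,0,0,0],[0.15,0,0,0],[0.15,0,0,0]]}}

```text
t: 14.55
eef_pos: [503.6, 26.8, 15.9]
tcp_rot: [3.142, 0.0, -3.136]
ft_force: [-3.0, 0.4, 2.5]
opening: 1.003
grip_force: 1.4
```

```bash
python3 - <<'E'
from h import *
im=snap("scene","s5.png")
a=cv2.resize(im[180:300,230:380],None,fx=4,fy=4,interpolation=cv2.INTER_CUBIC)
cv2.imwrite("pics/c5.png",a)
E
```

```text
(no output)
```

View pics/c5.png

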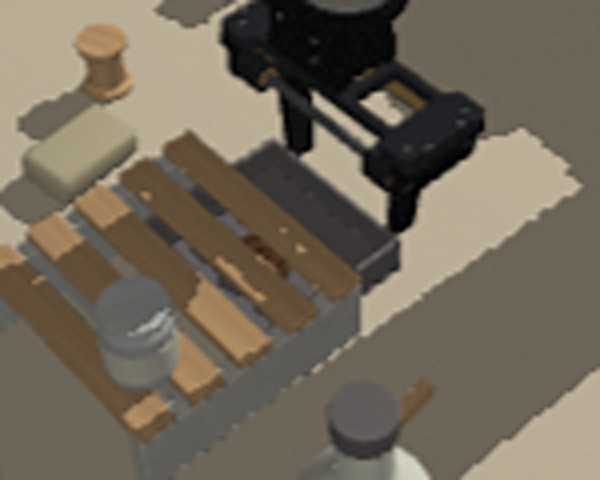

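Both fingers press on the front wall and the tray is straight in the bay. I keep pushing toward a TCP x of about 550, watching the force.

Emit:
{"name": "carry_out", "arguments": {"series": [[0.15,0,0,0],[0.15,0,0,0],[0.15,0,0,0],[0.15,0,0,0],[0.1,0,0,0]]}}

```text
t: 15.1
eef_pos: [538.8, 26.8, 15.6]
tcp_rot: [3.142, 0.0, -3.136]
ft_force: [-3.3, -0.0, 2.6]
opening: 1.003
grip_force: 1.5
```

Emit:
{"name": "carry_out", "arguments": {"series": [[0.06,0,0,0],[0.04,0,0,0],[0.04,0,0,0],[0,0,0,0],[0,0,0,0]]}}

```text
t: 15.6
eef_pos: [545.3, 26.8, 15.7]
tcp_rot: [3.142, 0.001, -3.136]
ft_force: [-1.1, -0.6, -0.3]
opening: 1.002
grip_force: 0.0
```

Emit:
{"name": "carry_out", "arguments": {"series": [[0.03,0,0,0],[0.03,0,0,0],[0,0,0,0],[0,0,0,0],[0,0,0,0]]}}

```text
t: 16.1
eef_pos: [547.8, 26.9, 15.7]
tcp_rot: [3.141, -0.0, -3.136]
ft_force: [-3.4, 0.2, 3.6]
opening: 0.997
grip_force: 1.9
```

Emit:
{"name": "carry_out", "arguments": {"series": [[0.03,0,0,0],[0.03,0,0,0],[0,0,0,0],[0,0,0,0],[0,0,0,0]]}}

```text
t: 16.6
eef_pos: [547.9, 26.9, 15.6]
tcp_rot: [3.141, -0.007, -3.136]
ft_force: [-17.2, -1.0, 12.5]
opening: 0.999
grip_force: 8.2
```

The force jumped to 17 N with no travel, so the tray is at the stop. I give one small extra press to square it, then back off.

Emit:
{"name": "carry_out", "arguments": {"series": [[0.03,0,0,0],[0,0,0,0],[0,0,0,0],[0,0,0,0],[0,0,0,0]]}}

```text
t: 17.1
eef_pos: [547.9, 27.0, 15.5]
tcp_rot: [3.141, -0.01, -3.136]
ft_force: [-22.7, -1.1, 17.0]
opening: 0.999
grip_force: 11.2
```

Emit:
{"name": "carry_out", "arguments": {"series": [[-0.1,0,0,0],[-0.2,0,0,0],[-0.4,0,0,0],[0,0,0.5,0],[0,0,0.5,0]]}}

```text
t: 17.6
eef_pos: [516.9, 26.8, 65.8]
tcp_rot: [3.141, -0.001, -3.136]
ft_force: [0.3, 0.1, 0.2]
opening: 0.999
grip_force: 0.0
```

Emit:
{"name": "carry_out", "arguments": {"series": [[0,0,0.8,0],[-0.5,0.8,0.5,0],[-0.5,0.8,0,0],[-0.3,0.8,0,0],[0,0.8,0,0]]}}

```text
t: 18.1
eef_pos: [452.4, 185.5, 129.6]
tcp_rot: [3.141, 0.001, -3.136]
ft_force: [1.1, -0.8, -0.5]
opening: 1.0
grip_force: 0.0
```

Emit:
{"name": "carry_out", "arguments": {"series": [[0,0.8,0,0],[0,0.8,0,0],[0,0.8,0,0],[0,0.8,0,0],[0,0,0,0]]}}

```text
t: 18.6
eef_pos: [454.0, 348.1, 128.9]
tcp_rot: [3.14, 0.002, -3.133]
ft_force: [0.6, -0.9, -0.2]
opening: 0.997
grip_force: 0.0
```

```bash
python3 - <<'E'
from h import *
im=snap("scene","s6.png");tp=snap("top","t6.png")
a=cv2.resize(im[180:300,230:355],None,fx=3.2,fy=3.2,interpolation=cv2.INTER_CUBIC)
b=cv2.resize(tp[95:215,260:385],None,fx=3.2,fy=3.2,interpolation=cv2.INTER_CUBIC)
for cam,img,o in(("scene",a,(230,180)),("top",b,(260,95))):
    th=.005;c,s=np.cos(th),np.sin(th);q=np.array([[-60,65],[-60,-65],[60,-65],[60,65]])@np.array([[c,s],[-s,c]])+[619.8,26.2]
    uv=(proj(cam,np.c_[q,np.full(4,30)])-o+.5)*3.2
    cv2.polylines(img,[uv.round().astype(np.int32)],True,(0,0,255),1)
cv2.imwrite("pics/c6.png",np.hstack([a,b]))
E
```

```text
(no output)
```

View pics/c6.png

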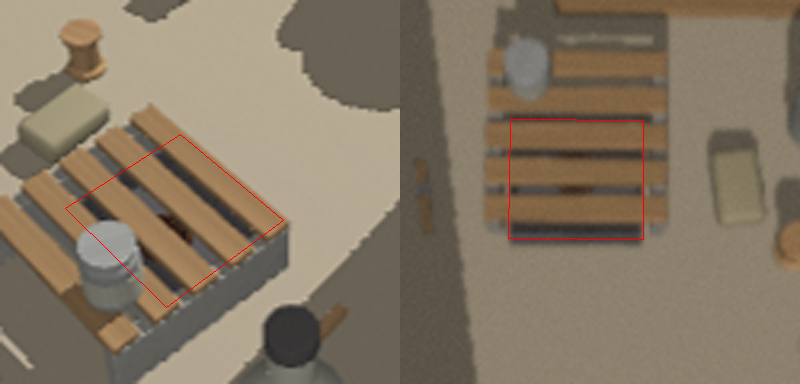

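The outline of the home pose matches the tray: square, centred and about 10 mm out of the front. The button shows dark between the slats, near (575,190) in the picture.

```bash
python3 -c "
from cell import env
print(env.job_done())"
```

```text
the job is handed in; nothing more can be done
None
```

The job is handed in: the button lies flat in the tray, and the tray sits square against the riser's back stop. The hand-in returned no verdict, so this rests on the last pictures and the push force at the stop.

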